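# Open the safety-capped jug in the carton and hold its cap for the seal check

### The arm

A 6-joint arm with a two-finger parallel gripper is mounted at the origin on the work surface. World frame = base frame: x ahead of the robot, y to its left, z up, the work surface at z = 0. Lengths are in m, angles in rad, forces in N, time in s.
With the tool pointing down it reaches from about 0.3 to 0.875 m from the base axis. Payload 6.4 kg.
Tool frame: the origin (TCP) lies at the very end of the fingers, on their centre line; the grasp point (between the pads) lies 19 mm behind it (ctrl.tcp_to_grasp is the distance from the TCP to the grasp point, in m); z points along the fingers, y is the direction in which the jaws open and shut (so a half turn about z gives the same grasp; the last joint's range is limited). The gripper opens to 85 mm and grips with 20 to 120 N. Pads are 22 mm wide; open, the fingers measure 114 mm over their backs; the gripper's body (76 mm by 85 mm) begins 54 mm behind the grasp point. The pads swing forward as they close: fully open they stand 13 mm farther back than shut.
Start: joints at [1.063, 0.181, 1.607, -0, 1.354, -0.206], TCP at [0.171, 0.549, 0.231] pointing down, gripper open.
Joint ranges: [-2.99, 2.99], [-0.89, 2.07], [0.3, 2.58], [-1.14, 4.28], [0, 2.63], [-3.12, 3.12]. Speed limits (rad/s): [2.57, 2.57, 3.01, 3.14, 3.14, 3.14].

### API

Orientations are given as a unit quaternion [w, x, y, z].
In Python, from bench import ctrl gives the robot as it stands. The module is installed in compiled form; this text tells all that it offers.
- The arm moves only by the tool drive_tool, never from a script. Its argument "deltas" is a list of rows, each an object with "slide": the shift along the tool's x, y, z as a fraction of full scale, a list of three; "delta_rot": the turn, a rotation vector about the tool's x, y, z as a fraction of full scale, a list of three; "hand": the opening, from 0 (shut) to 1 (fully open). In form: [{"slide": [tx, ty, tz], "delta_rot": [wx, wy, wz], "hand": hand}, ...]. A call has exactly 5 rows; each row shifts and turns the commanded pose from where the row before left it, along the tool's axes as they then stand; what a row does not reach is not made up. Full scale, the value 1, is 50 mm for a shift and 180 degrees for a turn. A row lasts 1/8 s, in which the tool goes at most 62.5 mm and 10.7 degrees, less where a joint would pass 70% of its speed; a pose out of reach is approached as far as the arm can. A call with a number of a shift or a turn outside -1 to 1 is refused whole. A call with a gripper value outside its range is refused whole. The fingers move at their own pace and stop on an object; the grip force is fixed at half the most. Time passes only in rows, so rows that do not move let the fingers close, or fill a call up. It gives the time, the measured TCP pose, the force and the opening at its end, in the units of the state.
- ctrl.get_obs(): the state, without advancing time (a new reading comes with each control period).
- ctrl.camera(name): name is "scene" or "side" or "wrist"; returns a dict with "frame" (420x560x3 uint8, red, green, blue), "mtx" (3x3 intrinsics, pixels), "R" (3x3) and "t" (3): a world point X has camera coordinates R X + t. Camera axes: x right, y down, z forward; pixel columns grow to the right and rows downward; lengths in m; the calibration is good to about 2 mm. The wrist camera is an equidistant fisheye: a pixel r from the principal point sees the ray r / f radians off the axis. A picture is of the moment at which its call begins. There is no depth.
- ctrl.hand_in(): hands the job in, once; it reports no verdict.
The state is a dict: "time_s": time; "q": joint angles; "dq": joint speeds; "joint_efforts": joint torques, N m; "eef_pos": TCP position; "eef_rot": TCP orientation; "wrist_force": force on the tool from outside, world axes, zero at the start; "torque": the same for the moment, N m; "opening": opening from 0.0 (shut) to 1.0 (fully open).
Only numpy, scipy, OpenCV 4.12 (cv2) and the standard library are available. Lean on these libraries where they do the work, as an engineer would, in place of code of your own. Each camera call takes 0.05 s, during which the arm holds its last target.

### The job

Swing both flaps of the carton wide open until they lean outwards well past upright, so that the two jugs are exposed. Then open the jug with the wide, flat-topped push-and-turn safety cap where it stands in the carton: press the cap down, twist it anticlockwise while keeping it pressed, and lift it off. Finish still holding the cap level in the gripper straight over the open neck, about ten centimetres above it, so that the seal can be checked, and leave the jugs and the other things on the bench where they stand.

Things in the scene. Friction and masses are not known exactly. Their poses are not given: they have to be found in the camera images.
- carton: brown cardboard carton on the bench, immovable, 244 (x) x 180 (y) x 230 high outside, walls 4 thick; origin at the centre of its underside, z up. A 139 high partition at x = 0 makes two cells, 116 x 172, centred at x = -60 and +60, a jug snugly in each; which jug is in which varies. Its end flaps are folded out and hang outside the short ends, reaching 16 beyond them.
- flap_left (a joint): hinge angle of the flap on the carton's +y long edge: 0 = lying flat across the top, 1.57 = upright, more = leaning outwards (stop at 2.5). It starts half raised (0.75 to 1.1) and stays at any angle where it is left (crease friction 0.035 N m).
- flap_right (a joint): the same for the flap on the carton's -y long edge.
- flap_left_hinge (a point): middle of the hinge line of the +y flap, at the height of the carton's rim; the flap is 240 long, 88 from hinge to free edge, 4 thick; when both lie flat their free edges meet over the carton's middle
- flap_right_hinge (a point): the same for the -y flap
- flap_left_edge (a point): middle of the free edge of the +y flap
- flap_right_edge (a point): middle of the free edge of the -y flap
- jug: white oblong plastic jug, 1.3 to 2.3 kg, loose in its cell with 2 to 3 mm play all round (so it cannot turn): body 112 (x) x 166 (y) x 132 high, shoulder and low handle loop (on the +y side) up to 174, neck in the middle; origin at the centre of its underside, z up. It wears the wide safety cap.
- jug_mouth (a point): centre of the rim of the capped jug's neck, 200 above its underside; neck 31 across, foil seal. Pressed, the cap turns anticlockwise seen from above: free after 32 degrees (it pops up 3 mm when no longer pressed), lifts straight off anywhere between 35 and 90 degrees, stop at 96. It is clear of the neck after 15 mm of lift.
- cap: push-and-turn safety cap: black, ribbed, round, flat-topped, 51 across, 32 high, 40 g; origin at the centre of its underside, z up its axis. Closed, its underside is 186.5 above the jug's underside, its top 8 below the carton's rim. Three inner lugs sit in notches of the neck; it neither turns nor lifts until pressed down 3 mm or more, and never turns clockwise.
- cap_spring (a joint): how far the cap is pressed down on the neck (m): about 0 closed and untouched, 0.0055 fully pressed, -0.003 when off. The inner spring starts to give at 6 N; 10 N at 3 mm, 13 N at 5.5 mm (bottom).
- spout_jug: a second jug with the same body as the first, in the other cell, but with a narrow pointed spout cap, 29 across, its tip 216 above its underside; origin at the centre of its underside. Leave it alone.
- tin_a: round food tin, 74 across, 80 high, origin under its centre. Leave it alone.
- tin_b: another such tin. Leave it alone.
- tea_pack: pack of three upright small cartons, 121 x 62 x 95 high, origin under its centre. Leave it alone.
- scanner: hand scanner lying on its side, head 75 x 58, handle to +y, 36 high, about 150 long. Leave it alone.
- tape_gun: parcel tape gun lying on its side, about 165 x 170, 56 high, origin under the tape roll. Leave it alone.
- knife: safety knife lying flat, 150 x 30 x 18. Leave it alone.
- label_roll: roll of labels standing on end, 84 across, 60 high, origin under its centre. Leave it alone.
Not all that is in view belongs to the job. Leave any purple look-alike of the jug alone.

How it is judged:
By the outcome, as a careful person would: the job done as asked, in the order asked, and still so for the second after the job is handed in, while the arm keeps its last pose, push and grip.
It also fails if it takes over 53 s, if anything falls off the work surface, if the arm or the gripper's body presses on something with over 40 N, if the wrist force passes 120 N, or if a joint passes its speed limit or range.

## Working session

There is one attempt and no reset: what is moved stays moved. The work goes in short steps, Python scripts to look and compute and a tool call to move; the robot and the scene stay as the last step left them, time stands still between calls to the robot, and variables do not carry over. Pictures are saved under pics/ and viewed, and the job is handed in when it is done.

Besides the shell and the picture viewer there is one more tool, called after "Emit:" in YAML: its name, and indented under it one key for each argument. drive_tool: Moves the arm, as the interface text tells. Its arguments: {"type":"object","properties":{"deltas":{"type":"array","items":{"type":"object","properties":{"slide":{"type":"array","items":{"type":"number"}},"delta_rot":{"type":"array","items":{"type":"number"}},"hand":{"type":"number"}}}}},"required":["deltas"]}

```bash
mkdir -p pics
cat > h.py <<'E'
import numpy as np,cv2
from bench import ctrl
from scipy.spatial.transform import Rotation as Ro
def snap(n,f):
    c=ctrl.camera(n); cv2.imwrite('pics/'+f+'.png',c['frame'][:,:,::-1]); np.savez('pics/'+f+'.npz',mtx=c['mtx'],R=c['R'],t=c['t']); return c
def proj(c,X):
    p=c['R']@np.array(X)+c['t']; p=c['mtx']@p; return p[:2]/p[2]
def ray(c,uv):
    d=c['R'].T@np.linalg.inv(c['mtx'])@np.array([uv[0],uv[1],1.]); return -c['R'].T@c['t'], d/np.linalg.norm(d)
def onz(c,uv,z):
    o,d=ray(c,uv); return o+d*(z-o[2])/d[2]
E
python3 - <<'E'
from h import *
for n in ['scene','side','wrist']:
    c=snap(n,n+'0'); print(n,-c['R'].T@c['t'],c['R'][2])
print(ctrl.get_obs(),ctrl.tcp_to_grasp)
E
```

```text
scene [0.85886816 0.00565717 1.33991904] [-0.3000623  -0.0187682  -0.95373496]
side [ 0.80246592 -0.10971424  1.16332414] [-0.30683469  0.09068786 -0.94743242]
wrist [0.09554703 0.57163183 0.37355405] [ 0.29318543 -0.09286837 -0.95153443]
{'time_s': 0.15, 'q': array([ 1.06271803e+00,  1.81357572e-01,  1.60776006e+00,  1.02615668e-05,
        1.35375322e+00, -2.06294915e-01]), 'dq': array([-0.00106703, -0.00125977, -0.00064767, -0.00077332,  0.00091586,
        0.00049534]), 'joint_efforts': array([ 9.19581980e-04, -4.45255458e+01, -3.51695216e+01, -2.14871029e-04,
        5.74878984e-03, -5.32193212e-05]), 'eef_pos': array([0.17068318, 0.54866659, 0.23060712]), 'eef_rot': array([-2.28148314e-04,  1.50320816e-01,  9.88637064e-01, -5.97011136e-04]), 'wrist_force': array([0.20719037, 0.56596246, 0.16381998]), 'torque': array([ 0.00098377,  0.0084286 , -0.0127864 ]), 'opening': 0.9949124215253805} 0.0187
```

View pics/scene0.png

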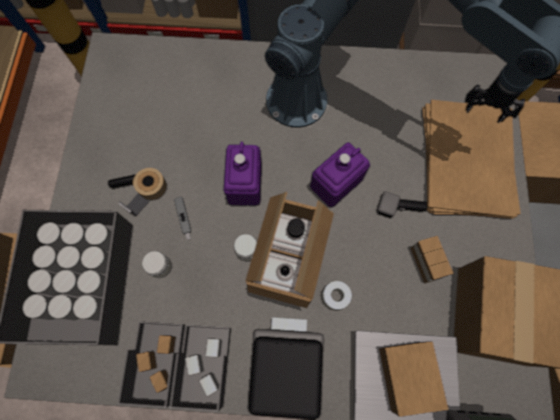

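View pics/side0.png

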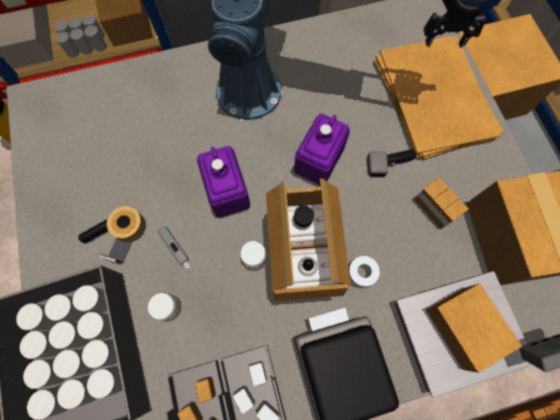

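View pics/wrist0.png

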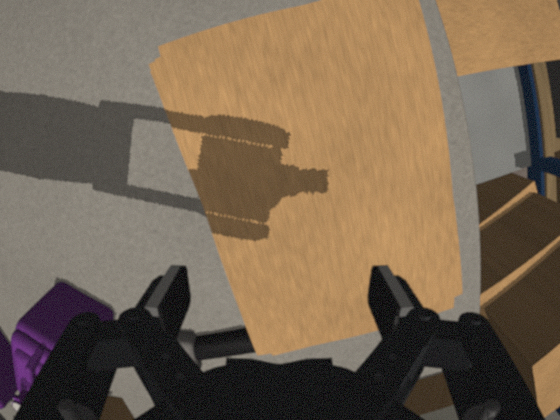

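Run:
```python
import cv2
a=cv2.imread('pics/scene0.png')[180:310,230:345]; cv2.imwrite('pics/s0c.png',cv2.resize(a,None,fx=4.6,fy=4.6,interpolation=cv2.INTER_CUBIC))
a=cv2.imread('pics/side0.png')[165:310,240:390]; cv2.imwrite('pics/d0c.png',cv2.resize(a,None,fx=4,fy=4,interpolation=cv2.INTER_CUBIC))
```

```text
(no output)
```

View pics/s0c.png

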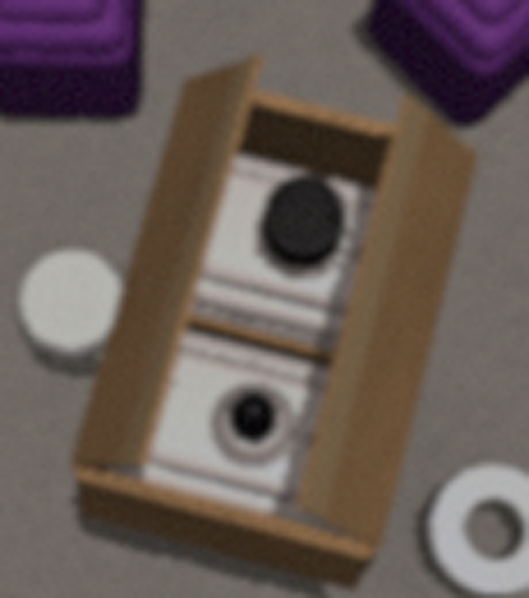

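View pics/d0c.png

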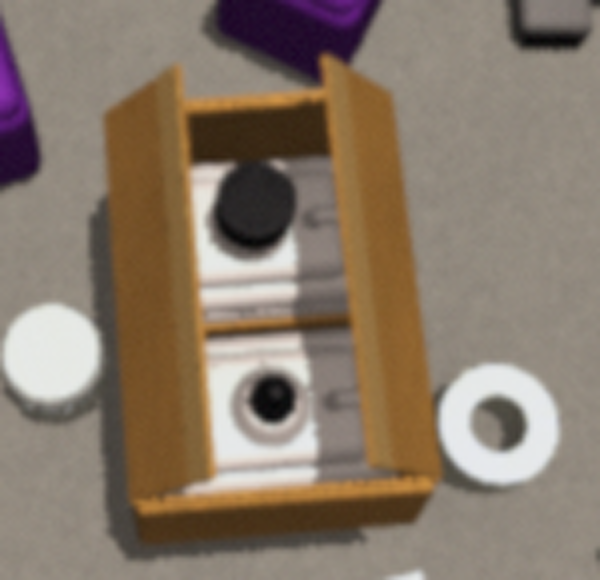

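```bash
cat > fit.py <<'E'
from h import *
from scipy.optimize import least_squares
def L(f): 
    z=np.load('pics/'+f+'.npz'); return {k:z[k] for k in z}
S=L('scene0');D=L('side0')
def W(p,X): 
    return np.append(Ro.from_euler('z',p[2]).as_matrix()[:2,:2]@np.array(X[:2])+p[:2],X[2])
def flap(side,a,x,r=.088):  # side +1 left
    return [x,side*(.09-r*np.cos(a)),.230+r*np.sin(a)]
def pts(p):
    g={}
    for s,n,a in((1,'L',p[3]),(-1,'R',p[4])):
        for x,m in((-.12,'n'),(.12,'f')):
            g[n+'h'+m]=W(p,[x,s*.09,.23]); g[n+'e'+m]=W(p,flap(s,a,x))
    g['cap']=W(p,[-.06,0,.222]); g['spout']=W(p,[.06,0,.2195])
    return g
obsS={'Rhf':(84,470),'Lhf':(372,545),'Ren':(260,58),'Len':(405,95),'Rhn':(186,82),'Lhn':(475,155),'cap':(305,218),'spout':(254,412)}
obsD={'Rhf':(135,505),'Lhf':(438,485),'Rhn':(107,118),'Lhn':(390,95),'Ren':(180,68),'Len':(322,57),'Ref':(212,480),'Lef':(378,470),'cap':(258,203),'spout':(273,398)}
def res(p,full=False):
    g=pts(p);o=[];nm=[]
    for k,v in obsS.items(): o.append(proj(S,g[k])-(np.array(v)/4.6+[230,180]-.4));nm.append('S'+k)
    for k,v in obsD.items(): o.append(proj(D,g[k])-(np.array(v)/4+[240,165]-.4));nm.append('D'+k)
    if full: 
        for a,b in zip(nm,o): print(a,b.round(1))
    return np.ravel(o)
if __name__=='__main__':
    r=least_squares(res,[.55,0,-.2,.9,.9],loss='soft_l1'); print(r.x); res(r.x,True); p=r.x
    for k,v in pts(p).items(): print(k,v.round(4))
E
python3 fit.py
```

```text
[ 0.59891128  0.01118118 -0.19912806  0.9860098   1.03070519]
SRhf [-2.8 -0.7]
SLhf [1.3 1.3]
SRen [-0.4  0.1]
SLen [0.2 0.5]
SRhn [-0.2  0.4]
SLhn [-0.1  0.7]
Scap [-0.4 -0.2]
Sspout [-0.7 -0.3]
DRhf [-0.4  0. ]
DLhf [ 0.9 -1.3]
DRhn [-0.3 -0.2]
DLhn [0.2 0.2]
DRen [-0.4 -0.3]
DLen [0.8 0.1]
DRef [0.7 0.6]
DLef [-0.9 -0. ]
Dcap [-0.2 -0.5]
Dspout [ 0.9 -1.2]
Lhn [0.4991 0.1231 0.23  ]
Len [0.4895 0.0755 0.3034]
Lhf [0.7343 0.0757 0.23  ]
Lef [0.7247 0.028  0.3034]
Rhn [ 0.4635 -0.0533  0.23  ]
Ren [ 0.4724 -0.0089  0.3055]
Rhf [ 0.6987 -0.1008  0.23  ]
Ref [ 0.7077 -0.0564  0.3055]
cap [0.5401 0.0231 0.222 ]
spout [ 0.6577 -0.0007  0.2195]
```

```bash
cat > plan.py <<'E'
from h import *
import sys,json
P=np.array([.59891,.01118]);Y=-.19913
def cw(x,y): # carton->world xy
    return Ro.from_euler('z',Y).as_matrix()[:2,:2]@np.array([x,y])+P
def ori(th): # tool down, tool y at world angle th(deg)
    t=np.radians(th); y=np.array([np.cos(t),np.sin(t),0]); z=np.array([0,0,-1.]); x=np.cross(y,z)
    return Ro.from_matrix(np.c_[x,y,z])
def plan(wps,hand,start=None,digits=3):
    "wps: (x,y,z,theta_deg,nrows)"
    if start is None:
        o=ctrl.get_obs(); q=o['eef_rot']; p=np.array(o['eef_pos']); R=Ro.from_quat([q[1],q[2],q[3],q[0]])
    else: p,R=start
    i=0
    for (x,y,z,th,n) in wps:
        T=np.array([x,y,z]);RT=ori(th)
        for k in range(n):
            f=1/(n-k)
            d=R.inv().apply((T-p)*f)/.05
            w=(R.inv()*RT).as_rotvec()*f/np.pi
            d=np.clip(d,-1,1).round(digits); w=np.clip(w,-.059,.059).round(4)
            print(i//5,i%5,'slide',d.tolist(),'rot',w.tolist()); i+=1
            p=p+R.apply(d*.05); R=R*Ro.from_rotvec(w*np.pi)
    print('end',p.round(4),i)
    return p,R
def st():
    o=ctrl.get_obs();q=o['eef_rot'];R=Ro.from_quat([q[1],q[2],q[3],q[0]]);y=R.apply([0,1,0])
    print('t',round(o['time_s'],2),'p',np.round(o['eef_pos'],4),'th',np.degrees(np.arctan2(y[1],y[0])).round(2),'z',R.apply([0,0,1]).round(3),'F',np.round(o['wrist_force'],1),'T',np.round(o['torque'],2),'op',round(o['opening'],3),'q6',o['q'][5].round(2))
E
python3 - <<'E'
from plan import *
a=cw(0,-.002)
plan([(.20,.52,.35,68,3),(a[0],a[1],.40,-11.4,17),],0)
E
```

```text
0 0 slide [-0.243, -0.125, -0.796] rot [-0.0001, -0.0, 0.0087]
0 1 slide [-0.247, -0.119, -0.796] rot [-0.0002, -0.0, 0.0087]
0 2 slide [-0.249, -0.111, -0.796] rot [-0.0001, -0.0001, 0.0088]
0 3 slide [-0.66, -0.381, -0.059] rot [0.0, 0.0, 0.0259]
0 4 slide [-0.689, -0.327, -0.059] rot [0.0, 0.0, 0.0259]
1 0 slide [-0.713, -0.269, -0.059] rot [0.0, 0.0, 0.026]
1 1 slide [-0.733, -0.21, -0.059] rot [0.0, 0.0, 0.0259]
1 2 slide [-0.747, -0.15, -0.059] rot [0.0, 0.0, 0.026]
1 3 slide [-0.757, -0.089, -0.059] rot [0.0, 0.0, 0.0259]
1 4 slide [-0.762, -0.027, -0.059] rot [0.0, 0.0, 0.026]
2 0 slide [-0.761, 0.035, -0.059] rot [0.0, 0.0, 0.0259]
2 1 slide [-0.756, 0.097, -0.059] rot [0.0, 0.0, 0.026]
2 2 slide [-0.746, 0.158, -0.058] rot [0.0, 0.0, 0.0259]
2 3 slide [-0.73, 0.219, -0.059] rot [0.0, 0.0, 0.026]
2 4 slide [-0.71, 0.277, -0.058] rot [0.0, 0.0, 0.0259]
3 0 slide [-0.685, 0.334, -0.059] rot [0.0, 0.0, 0.026]
3 1 slide [-0.655, 0.389, -0.058] rot [0.0, 0.0, 0.0259]
3 2 slide [-0.622, 0.441, -0.059] rot [0.0, 0.0, 0.026]
3 3 slide [-0.584, 0.49, -0.058] rot [0.0, 0.0, 0.0259]
3 4 slide [-0.542, 0.536, -0.059] rot [0.0, 0.0, 0.026]
end [0.5985 0.0092 0.4   ] 20
```

Emit:
drive_tool:
  deltas:
    - {"slide":[-0.24,-0.12,-0.8],"delta_rot":[0,0,0.009],"hand":0}
    - {"slide":[-0.25,-0.12,-0.8],"delta_rot":[0,0,0.009],"hand":0}
    - {"slide":[-0.25,-0.11,-0.8],"delta_rot":[0,0,0.009],"hand":0}
    - {"slide":[-0.66,-0.38,-0.06],"delta_rot":[0,0,0.026],"hand":0}
    - {"slide":[-0.69,-0.33,-0.06],"delta_rot":[0,0,0.026],"hand":0}

```text
time_s: 0.78
eef_pos: [0.2474, 0.4595, 0.3577]
eef_rot: [0.0, 0.272, 0.962, 0.0]
wrist_force: [0.7, 0.4, -0.6]
opening: -0.002
```

Emit:
drive_tool:
  deltas:
    - {"slide":[-0.71,-0.27,-0.06],"delta_rot":[0,0,0.026],"hand":0}
    - {"slide":[-0.73,-0.21,-0.06],"delta_rot":[0,0,0.026],"hand":0}
    - {"slide":[-0.75,-0.15,-0.06],"delta_rot":[0,0,0.026],"hand":0}
    - {"slide":[-0.76,-0.09,-0.06],"delta_rot":[0,0,0.026],"hand":0}
    - {"slide":[-0.76,-0.03,-0.06],"delta_rot":[0,0,0.026],"hand":0}

```text
time_s: 1.4
eef_pos: [0.3639, 0.3082, 0.3722]
eef_rot: [-0.0, 0.462, 0.887, -0.0]
wrist_force: [-0.1, -0.1, -0.5]
opening: 0.003
```

Emit:
drive_tool:
  deltas:
    - {"slide":[-0.76,0.04,-0.06],"delta_rot":[0,0,0.026],"hand":0}
    - {"slide":[-0.76,0.1,-0.06],"delta_rot":[0,0,0.026],"hand":0}
    - {"slide":[-0.75,0.16,-0.06],"delta_rot":[0,0,0.026],"hand":0}
    - {"slide":[-0.73,0.22,-0.06],"delta_rot":[0,0,0.026],"hand":0}
    - {"slide":[-0.71,0.28,-0.06],"delta_rot":[0,0,0.026],"hand":0}

```text
time_s: 2.02
eef_pos: [0.4813, 0.1576, 0.3871]
eef_rot: [-0.0, 0.633, 0.775, -0.0]
wrist_force: [-0.7, 0.4, 0.1]
opening: 0.001
```

Emit:
drive_tool:
  deltas:
    - {"slide":[-0.69,0.33,-0.06],"delta_rot":[0,0,0.026],"hand":0}
    - {"slide":[-0.66,0.39,-0.06],"delta_rot":[0,0,0.026],"hand":0}
    - {"slide":[-0.62,0.44,-0.06],"delta_rot":[0,0,0.026],"hand":0}
    - {"slide":[-0.58,0.49,-0.06],"delta_rot":[0,0,0.026],"hand":0}
    - {"slide":[-0.54,0.54,-0.06],"delta_rot":[0,0,0.026],"hand":0}

```text
time_s: 2.65
eef_pos: [0.5979, 0.0066, 0.402]
eef_rot: [-0.0, 0.776, 0.63, -0.0]
wrist_force: [-0.3, 0.3, 0.2]
opening: 0.002
```

Run:
```python
from plan import *
st(); snap('wrist','w1'); snap('side','d1')
```

```text
t 2.65 p [0.5979 0.0066 0.402 ] th -11.87 z [-0.001  0.    -1.   ] F [-0.3  0.3  0.2] T [0.01 0.   0.03] op 0.002 q6 0.02
```

View pics/w1.png

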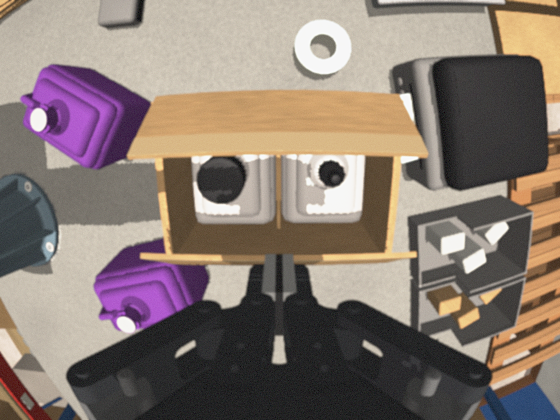

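View pics/d1.png

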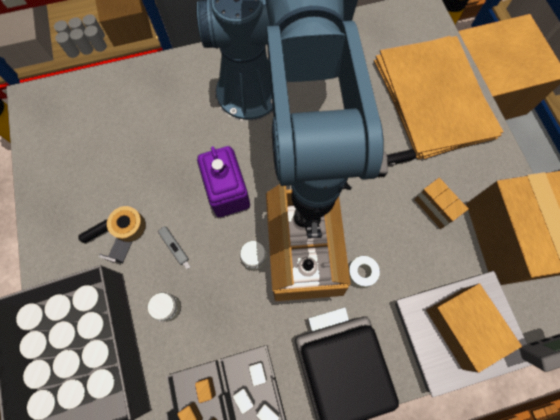

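Emit:
drive_tool:
  deltas:
    - {"slide":[0.06,0,0.72],"delta_rot":[0,0,0],"hand":0}
    - {"slide":[0,0,0.72],"delta_rot":[0,0,0],"hand":0}
    - {"slide":[0,0,0.72],"delta_rot":[0,0,0],"hand":0}
    - {"slide":[0,0,0.72],"delta_rot":[0,0,0],"hand":0}
    - {"slide":[0.3,0,0],"delta_rot":[0,0,0],"hand":0}

```text
time_s: 3.38
eef_pos: [0.5985, 0.026, 0.2549]
eef_rot: [-0.003, 0.776, 0.631, -0.002]
wrist_force: [0.0, 0.1, 0.0]
opening: -0.001
```

Emit:
drive_tool:
  deltas:
    - {"slide":[0.42,0,0],"delta_rot":[0,0,0],"hand":0}
    - {"slide":[0.42,0,0],"delta_rot":[0,0,0],"hand":0}
    - {"slide":[0.42,0,0],"delta_rot":[0,0,0],"hand":0}
    - {"slide":[0.42,0,0],"delta_rot":[0,0,0],"hand":0}
    - {"slide":[0.42,0,0],"delta_rot":[0,0,0],"hand":0}

```text
time_s: 4.0
eef_pos: [0.6223, 0.1275, 0.2587]
eef_rot: [0.002, 0.776, 0.631, -0.002]
wrist_force: [-14.9, -51.5, 18.0]
opening: -0.001
```

Run:
```python
from plan import *
st(); print(Ro.from_euler('z',-Y).as_matrix()[:2,:2]@(ctrl.get_obs()['eef_pos'][:2]-P)); snap('wrist','w2'); snap('side','d2')
```

```text
t 4.0 p [0.6223 0.1275 0.2587] th -11.71 z [-0.001 -0.005 -1.   ] F [-14.9 -51.5  18. ] T [-9.05  2.67  0.01] op -0.001 q6 0.22
[-1.00409494e-04  1.18676311e-01]
```

View pics/w2.png

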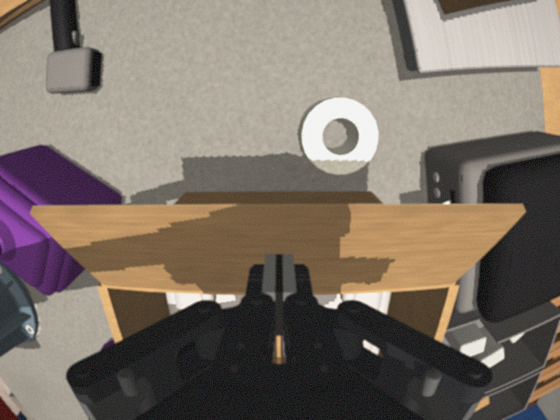

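View pics/d2.png

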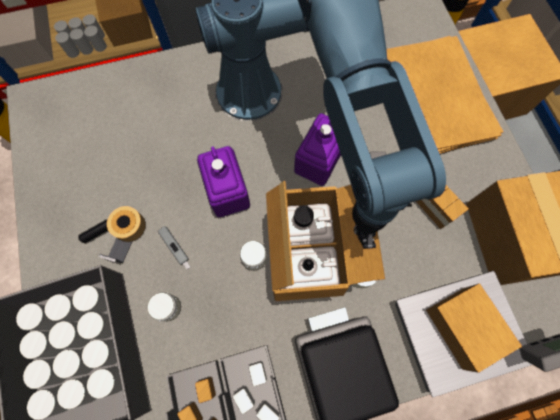

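Emit:
drive_tool:
  deltas:
    - {"slide":[-0.3,0,0],"delta_rot":[0,0,0],"hand":0}
    - {"slide":[-0.53,0,0],"delta_rot":[0,0,0],"hand":0}
    - {"slide":[-0.53,0,0],"delta_rot":[0,0,0],"hand":0}
    - {"slide":[-0.53,0,0],"delta_rot":[0,0,0],"hand":0}
    - {"slide":[-0.53,0,0],"delta_rot":[0,0,0],"hand":0}

```text
time_s: 4.72
eef_pos: [0.5975, 0.0091, 0.258]
eef_rot: [-0.0, 0.776, 0.631, 0.0]
wrist_force: [0.2, 0.6, 0.7]
opening: 0.004
```

Emit:
drive_tool:
  deltas:
    - {"slide":[-0.34,0,0],"delta_rot":[0,0,0],"hand":0}
    - {"slide":[-0.34,0,0],"delta_rot":[0,0,0],"hand":0}
    - {"slide":[-0.34,0,0],"delta_rot":[0,0,0],"hand":0}
    - {"slide":[-0.34,0,0],"delta_rot":[0,0,0],"hand":0}
    - {"slide":[-0.3,0,0],"delta_rot":[0,0,0],"hand":0}

```text
time_s: 5.35
eef_pos: [0.5807, -0.0723, 0.2582]
eef_rot: [-0.0, 0.776, 0.631, 0.0]
wrist_force: [0.1, 1.3, -1.3]
opening: 0.001
```

Run:
```python
from plan import *
st(); print(Ro.from_euler('z',-Y).as_matrix()[:2,:2]@(ctrl.get_obs()['eef_pos'][:2]-P)); snap('wrist','w3')
```

```text
t 5.35 p [ 0.5807 -0.0723  0.2582] th -11.71 z [-0.     0.001 -1.   ] F [ 0.1  1.3 -1.3] T [ 0.35 -0.1   0.02] op 0.001 q6 -0.12
[-0.0013556 -0.0854504]
```

View pics/w3.png

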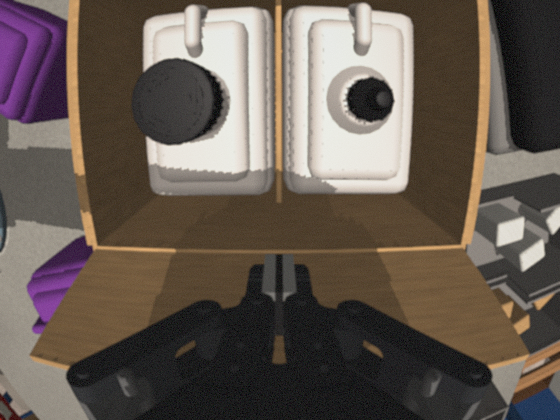

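Emit:
drive_tool:
  deltas:
    - {"slide":[-0.12,0,0],"delta_rot":[0,0,0],"hand":0}
    - {"slide":[-0.12,0,0],"delta_rot":[0,0,0],"hand":0}
    - {"slide":[-0.12,0,0],"delta_rot":[0,0,0],"hand":0}
    - {"slide":[-0.06,0,0],"delta_rot":[0,0,0],"hand":0}
    - {"slide":[0,0,0],"delta_rot":[0,0,0],"hand":0}

```text
time_s: 6.02
eef_pos: [0.5766, -0.0925, 0.2584]
eef_rot: [0.0, 0.776, 0.631, -0.0]
wrist_force: [0.4, 0.0, 0.3]
opening: -0.001
```

Run:
```python
from plan import *
st(); print(Ro.from_euler('z',-Y).as_matrix()[:2,:2]@(ctrl.get_obs()['eef_pos'][:2]-P)); snap('wrist','w4');c=snap('side','d4')
a=c['frame'][160:320,220:400]; cv2.imwrite('pics/d4c.png',cv2.resize(a[:,:,::-1],None,fx=3.5,fy=3.5,interpolation=cv2.INTER_CUBIC))
```

```text
t 6.03 p [ 0.5766 -0.0925  0.2584] th -11.72 z [ 0. -0. -1.] F [0.4 0.  0.3] T [-0.04  0.06  0.05] op -0.001 q6 -0.16
[-0.00135767 -0.10605692]
```

View pics/d4c.png

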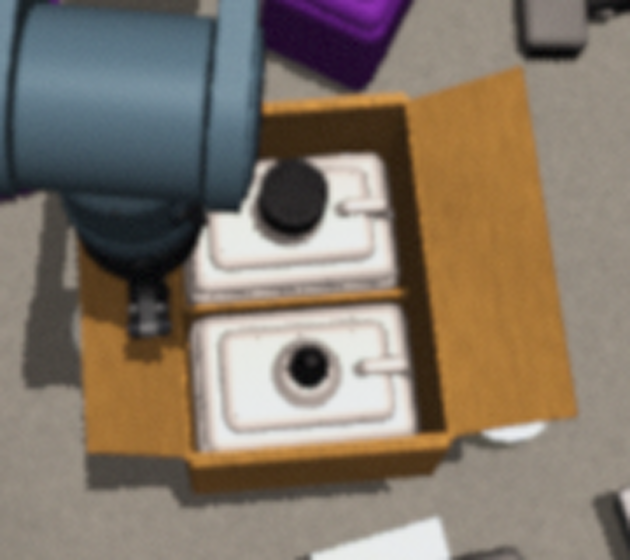

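View pics/w4.png

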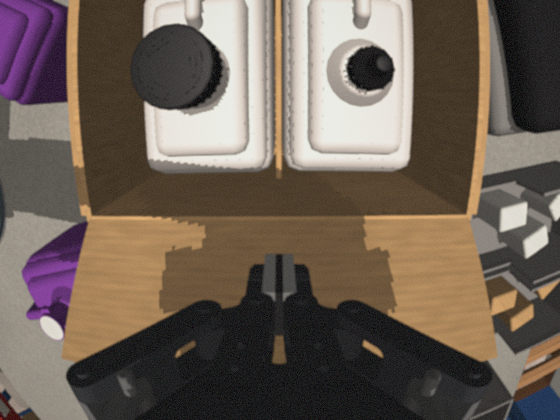

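Run:
```python
from fit import *
p=[.59891,.01118,-.19913]
for s,uv,x in((-1,(88,452),.12),(1,(577,413),.12),(1,(522,70),-.12)):
    best=min((np.linalg.norm(proj(D,W(p,flap(s,a,x)))-(np.array(uv)/3.5+[220,160])),a) for a in np.arange(1.2,2.7,.02)); print(s,best)
# cap from wrist/side
C=L('d4'); print('side cap', onz(C,np.array((294,193))/3.5+[220,160]-.4,.222))
C=L('w4'); m=C['mtx']
for uv in((175,67),):
    d=(np.array(uv)-m[:2,2])/[m[0,0],m[1,1]]; r=np.hypot(*d); v=np.array([*(d/r*np.sin(r)),np.cos(r)]); v=C['R'].T@v; o=-C['R'].T@C['t']; print('wrist',o+v*(.222-o[2])/v[2])
```

```text
-1 (np.float64(0.531204792762438), np.float64(2.3000000000000007))
1 (np.float64(0.898104318027021), np.float64(2.460000000000001))
1 (np.float64(1.252281639521159), np.float64(2.540000000000001))
side cap [0.53954202 0.02243711 0.222     ]
wrist [0.54118437 0.01925156 0.222     ]
```

Run:
```python
from plan import *
s=plan([(.5766,-.0925,.32,-5,2),(.5400,.0215,.30,25,3),(.5400,.0215,.30,25,1)],.8)
```

```text
0 0 slide [-0.002, 0.0, -0.616] rot [0.0, 0.0, -0.0186]
0 1 slide [-0.003, -0.0, -0.617] rot [0.0, 0.0001, -0.0187]
0 2 slide [0.736, -0.309, 0.133] rot [0.0, -0.0, -0.0556]
0 3 slide [0.778, -0.177, 0.134] rot [0.0, 0.0, -0.0555]
0 4 slide [0.798, -0.039, 0.133] rot [0.0, 0.0, -0.0556]
1 0 slide [-0.0, -0.0, 0.0] rot [0.0, 0.0, 0.0]
end [0.54   0.0215 0.3   ] 6
```

Emit:
drive_tool:
  deltas:
    - {"slide":[0,0,-0.62],"delta_rot":[0,0,-0.019],"hand":0}
    - {"slide":[0,0,-0.62],"delta_rot":[0,0,-0.019],"hand":0}
    - {"slide":[0.74,-0.31,0.13],"delta_rot":[0,0,-0.055],"hand":0.8}
    - {"slide":[0.78,-0.18,0.13],"delta_rot":[0,0,-0.055],"hand":0.8}
    - {"slide":[0.8,-0.04,0.13],"delta_rot":[0,0,-0.055],"hand":0.8}

```text
time_s: 6.75
eef_pos: [0.5392, 0.0233, 0.3007]
eef_rot: [0.0, 0.536, 0.844, 0.0]
wrist_force: [0.8, 1.0, 0.5]
opening: 0.632
```

Emit:
drive_tool:
  deltas:
    - {"slide":[0,0,0.3],"delta_rot":[0,0,0],"hand":0.8}
    - {"slide":[0,0,0.3],"delta_rot":[0,0,0],"hand":0.8}
    - {"slide":[0,0,0],"delta_rot":[0,0,0],"hand":0.8}
    - {"slide":[0,0,0],"delta_rot":[0,0,0],"hand":0.8}
    - {"slide":[0,0,0],"delta_rot":[0,0,0],"hand":0.8}

```text
time_s: 7.38
eef_pos: [0.5402, 0.0216, 0.2713]
eef_rot: [0.0, 0.539, 0.842, 0.0]
wrist_force: [0.0, 0.5, 0.6]
opening: 0.798
```

Run:
```python
from plan import *
st(); c=snap('wrist','w5');c=snap('side','d5')
```

```text
t 7.38 p [0.5402 0.0216 0.2713] th 24.76 z [ 0.001 -0.    -1.   ] F [0.  0.5 0.6] T [0.01 0.03 0.01] op 0.798 q6 -0.61
```

View pics/w5.png

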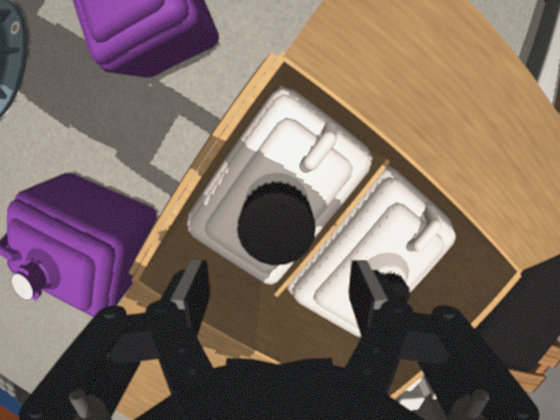

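Run:
```python
from fit import *
C=L('w5'); m=C['mtx']
c=cv2.imread('pics/w5.png')
cv2.imwrite('pics/w5c.png',cv2.resize(np.clip(c[160:290,210:345].astype(float)*2.5,0,255).astype('uint8'),None,fx=4.4,fy=4.4,interpolation=cv2.INTER_CUBIC))
def wp(X):
    p=C['R']@np.array(X)+C['t']; th=np.arctan2(np.hypot(p[0],p[1]),p[2]); d=p[:2]/np.hypot(p[0],p[1])*th; return d*[m[0,0],m[1,1]]+m[:2,2]
a=np.linspace(0,2*np.pi,12,endpoint=False)
for ctr in((.540,.0215),):
  print((np.array([wp([ctr[0]+.0255*np.cos(t),ctr[1]+.0255*np.sin(t),.222]) for t in a])-[210,160])*4.4//1)
```

```text
[[457. 378.]
 [476. 296.]
 [447. 215.]
 [377. 158.]
 [284. 143.]
 [196. 174.]
 [139. 242.]
 [127. 326.]
 [161. 402.]
 [230. 453.]
 [316. 466.]
 [398. 439.]]
```

View pics/w5c.png

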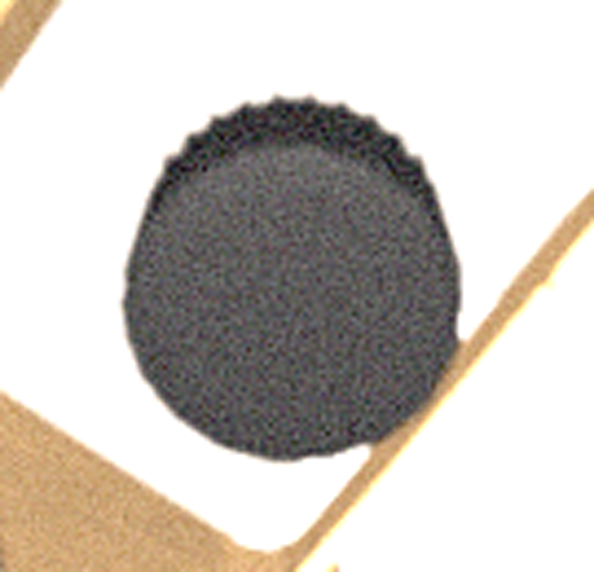

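Emit:
drive_tool:
  deltas:
    - {"slide":[0,-0.02,0.55],"delta_rot":[0,0,0],"hand":0.8}
    - {"slide":[0,0,0.55],"delta_rot":[0,0,0],"hand":0.8}
    - {"slide":[0,0,0.35],"delta_rot":[0,0,0],"hand":0.8}
    - {"slide":[0,0,0.2],"delta_rot":[0,0,0],"hand":0.8}
    - {"slide":[0,0,0],"delta_rot":[0,0,0],"hand":0.8}

```text
time_s: 8.1
eef_pos: [0.5387, 0.0218, 0.1881]
eef_rot: [-0.0, 0.539, 0.843, -0.0]
wrist_force: [-0.4, 0.1, -0.7]
opening: 0.797
```

Run:
```python
from plan import *
st(); c=snap('wrist','w6');c=snap('side','d6')
```

```text
t 8.1 p [0.5387 0.0218 0.1881] th 24.83 z [-0.001  0.    -1.   ] F [-0.4  0.1 -0.7] T [0.06 0.05 0.04] op 0.797 q6 -0.61
```

View pics/w6.png

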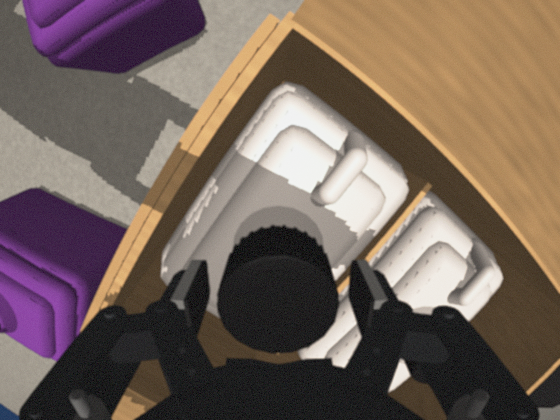

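Cap (278,290) is centred between the pads (187 and 370). Closing.

Emit:
drive_tool:
  deltas:
    - {"slide":[0,0,0],"delta_rot":[0,0,0],"hand":0.4}
    - {"slide":[0,0,0],"delta_rot":[0,0,0],"hand":0.4}
    - {"slide":[0,0,0],"delta_rot":[0,0,0],"hand":0.4}
    - {"slide":[0,0,0],"delta_rot":[0,0,0],"hand":0.3}
    - {"slide":[0,0,0],"delta_rot":[0,0,0],"hand":0.3}

```text
time_s: 8.82
eef_pos: [0.5393, 0.0216, 0.1897]
eef_rot: [0.001, 0.539, 0.843, 0.0]
wrist_force: [-3.1, -0.4, 6.0]
opening: 0.572
```

Run:
```python
from plan import *
st(); c=snap('wrist','w7')
```

```text
t 8.82 p [0.5393 0.0216 0.1897] th 24.83 z [ 0.002 -0.001 -1.   ] F [-3.1 -0.4  6. ] T [-0.09  0.36  0.02] op 0.572 q6 -0.61
```

View pics/w7.png

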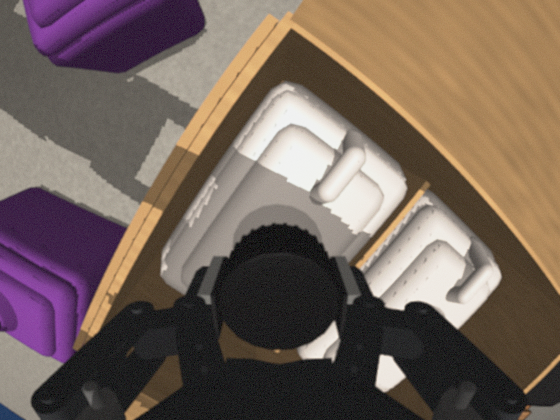

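Emit:
drive_tool:
  deltas:
    - {"slide":[0,0,0.06],"delta_rot":[0,0,0],"hand":0.3}
    - {"slide":[0,0,0.06],"delta_rot":[0,0,0],"hand":0.3}
    - {"slide":[0,0,0.04],"delta_rot":[0,0,0],"hand":0.3}
    - {"slide":[0,0,0],"delta_rot":[0,0,0],"hand":0.3}
    - {"slide":[0,0,0],"delta_rot":[0,0,0],"hand":0.3}

```text
time_s: 9.5
eef_pos: [0.5395, 0.0215, 0.184]
eef_rot: [0.001, 0.538, 0.843, 0.0]
wrist_force: [-9.4, -0.2, 20.5]
opening: 0.58
```

Emit:
drive_tool:
  deltas:
    - {"slide":[0,0,0],"delta_rot":[0,0,-0.03],"hand":0.3}
    - {"slide":[0,0,0],"delta_rot":[0,0,-0.04],"hand":0.3}
    - {"slide":[0,0,0],"delta_rot":[0,0,-0.04],"hand":0.3}
    - {"slide":[0,0,0],"delta_rot":[0,0,-0.04],"hand":0.3}
    - {"slide":[0,0,0],"delta_rot":[0,0,-0.04],"hand":0.3}

```text
time_s: 10.12
eef_pos: [0.5411, 0.0216, 0.184]
eef_rot: [0.003, 0.265, 0.964, 0.001]
wrist_force: [-3.4, 1.3, 15.7]
opening: 0.575
```

Run:
```python
from plan import *
st()
```

```text
t 10.12 p [0.5411 0.0216 0.184 ] th 59.26 z [ 0.006 -0.001 -1.   ] F [-3.4  1.3 15.7] T [ 0.18  0.42 -0.22] op 0.575 q6 -1.21
```

Emit:
drive_tool:
  deltas:
    - {"slide":[0,0,0],"delta_rot":[0,0,-0.04],"hand":0.3}
    - {"slide":[0,0,0],"delta_rot":[0,0,-0.04],"hand":0.3}
    - {"slide":[0,0,0],"delta_rot":[0,0,-0.04],"hand":0.3}
    - {"slide":[0,0,0],"delta_rot":[0,0,-0.04],"hand":0.3}
    - {"slide":[0,0,0],"delta_rot":[0,0,0],"hand":0.3}

```text
time_s: 10.75
eef_pos: [0.5408, 0.0222, 0.184]
eef_rot: [0.003, 0.018, 1.0, 0.0]
wrist_force: [-3.4, 2.9, 16.3]
opening: 0.574
```

Run:
```python
from plan import *
st();snap('wrist','w8')
```

```text
t 10.75 p [0.5408 0.0222 0.184 ] th 87.94 z [ 0.006  0.    -1.   ] F [-3.4  2.9 16.3] T [0.49 0.55 0.14] op 0.574 q6 -1.71
```

View pics/w8.png

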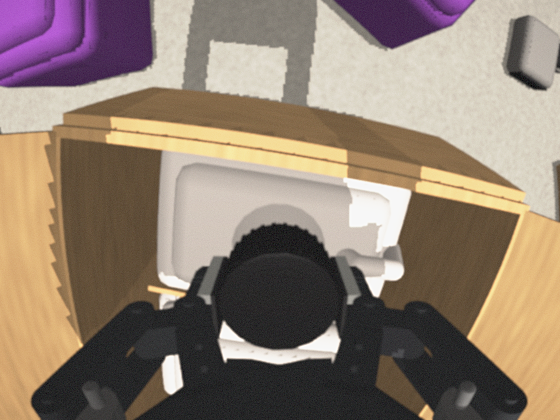

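Emit:
drive_tool:
  deltas:
    - {"slide":[0,0,-0.08],"delta_rot":[0,0,0],"hand":0.3}
    - {"slide":[0,0,-0.1],"delta_rot":[0,0,0],"hand":0.3}
    - {"slide":[0,0,-0.1],"delta_rot":[0,0,0],"hand":0.3}
    - {"slide":[0,0,-0.1],"delta_rot":[0,0,0],"hand":0.3}
    - {"slide":[0,0,0],"delta_rot":[0,0,0],"hand":0.3}

```text
time_s: 11.42
eef_pos: [0.5386, 0.0217, 0.1993]
eef_rot: [-0.0, 0.019, 1.0, -0.0]
wrist_force: [0.3, 0.2, -1.0]
opening: 0.575
```

Emit:
drive_tool:
  deltas:
    - {"slide":[0,0,-0.3],"delta_rot":[0,0,0],"hand":0.3}
    - {"slide":[0,0,-0.45],"delta_rot":[0,0,0],"hand":0.3}
    - {"slide":[0,0,-0.55],"delta_rot":[0,0,0],"hand":0.3}
    - {"slide":[0,0,-0.5],"delta_rot":[0,0,0],"hand":0.3}
    - {"slide":[0,0,-0.27],"delta_rot":[0,0,0],"hand":0.3}

```text
time_s: 12.05
eef_pos: [0.5393, 0.0216, 0.305]
eef_rot: [0.001, 0.019, 1.0, -0.0]
wrist_force: [1.2, -0.6, -1.0]
opening: 0.576
```

Run:
```python
from plan import *
st();c=snap('wrist','w9');d=snap('side','d9');s=snap('scene','s9')
a=np.hstack([cv2.resize(d['frame'][160:300,240:380],(400,400),interpolation=2),cv2.resize(s['frame'][170:310,230:370],(400,400),interpolation=2)])
cv2.imwrite('pics/x9.png',a[:,:,::-1])
```

```text
t 12.05 p [0.5393 0.0216 0.305 ] th 87.83 z [ 0.003 -0.001 -1.   ] F [ 1.2 -0.6 -1. ] T [ 0.    0.   -0.01] op 0.576 q6 -1.71
```

View pics/w9.png

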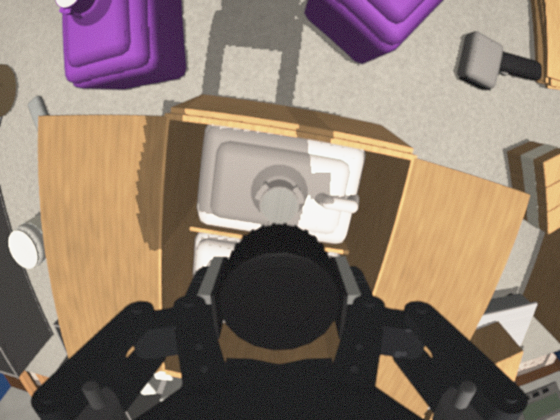

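View pics/x9.png

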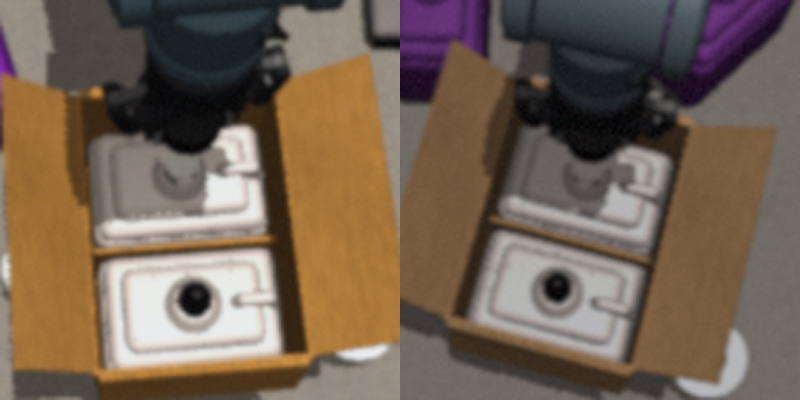

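Run:
```python
from fit import *
C=L('w9'); m=C['mtx']
c=cv2.imread('pics/w9.png')
def wp(X):
    p=C['R']@np.array(X)+C['t']; th=np.arctan2(np.hypot(p[0],p[1]),p[2]); d=p[:2]/np.hypot(p[0],p[1])*th; return d*[m[0,0],m[1,1]]+m[:2,2]
a=np.linspace(0,2*np.pi,60)
big=cv2.resize(np.clip(c[150:360,180:380].astype(float)*2,0,255).astype('uint8'),None,fx=2.85,fy=2.85,interpolation=cv2.INTER_CUBIC)
def ring(x,y,z,r,col):
    q=np.array([wp([x+r*np.cos(t),y+r*np.sin(t),z]) for t in a]); cv2.polylines(big,[((q-[180,150])*2.85).astype(int)],False,col,1)
ring(.5393,.0216,.204,.0155,(0,0,255)); ring(.5393,.0216,.305+.0325,.0255,(0,255,0)); ring(.5393,.0216,.3055,.0255,(255,255,0))
cv2.imwrite('pics/w9c.png',big)
```

```text
(no output)
```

View pics/w9c.png

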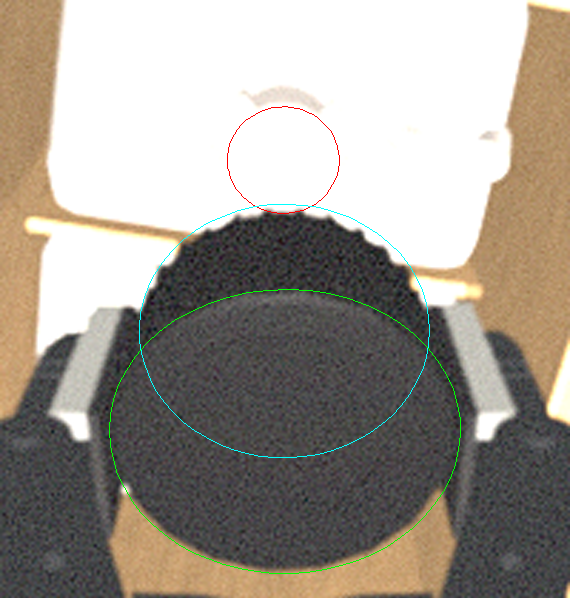

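Run:
```python
from fit import *
C=L('w9'); m=C['mtx']
c=cv2.imread('pics/w9.png')
def wp(X):
    p=C['R']@np.array(X)+C['t']; th=np.arctan2(np.hypot(p[0],p[1]),p[2]); d=p[:2]/np.hypot(p[0],p[1])*th; return d*[m[0,0],m[1,1]]+m[:2,2]
a=np.linspace(0,2*np.pi,60)
cr=c[160:240,240:320].astype(float); cr=np.clip((cr-80)*2.0,0,255).astype('uint8')
big=cv2.resize(cr,None,fx=7,fy=7,interpolation=cv2.INTER_CUBIC); raw=big.copy()
q=np.array([wp([.5393+.0155*np.cos(t),.0216+.0155*np.sin(t),.204]) for t in a]); cv2.polylines(big,[((q-[240,160]+.5)*7).astype(int)],False,(0,0,255),1)
cv2.imwrite('pics/w9d.png',cv2.resize(np.hstack([raw,big]),(800,400)))
```

```text
(no output)
```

View pics/w9d.png

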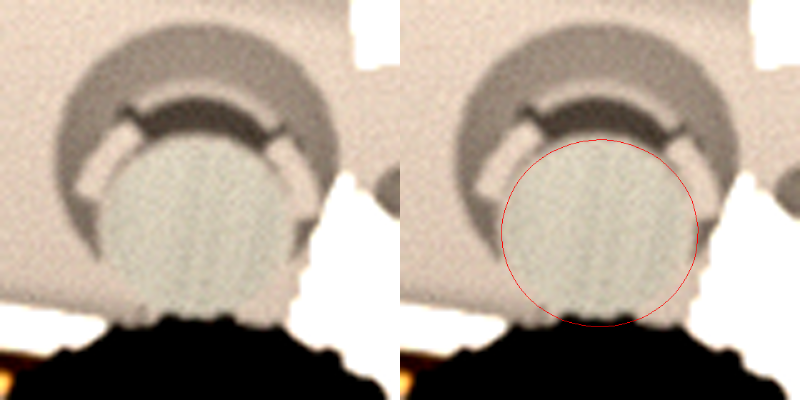

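Emit:
drive_tool:
  deltas:
    - {"slide":[0,0,0],"delta_rot":[0,0,0],"hand":0.3}
    - {"slide":[0,0,0],"delta_rot":[0,0,0],"hand":0.3}
    - {"slide":[0,0,0],"delta_rot":[0,0,0],"hand":0.3}
    - {"slide":[0,0,0],"delta_rot":[0,0,0],"hand":0.3}
    - {"slide":[0,0,0],"delta_rot":[0,0,0],"hand":0.3}

```text
time_s: 12.82
eef_pos: [0.5388, 0.0218, 0.3027]
eef_rot: [-0.0, 0.019, 1.0, 0.0]
wrist_force: [0.1, -0.4, 0.0]
opening: 0.577
```

Run:
```python
from plan import *
st(); print(ctrl.hand_in())
```

```text
t 12.82 p [0.5388 0.0218 0.3027] th 87.83 z [-0.  0. -1.] F [ 0.1 -0.4  0. ] T [ 0.    0.01 -0.02] op 0.577 q6 -1.71
the job is handed in; nothing more can be done
None
```

The job is handed in at 12.8 s of the 53 s allowed. Both flaps are wide open, the safety cap is off, and the gripper is holding it level over the open neck.

- **Flaps:** I pushed each one out from inside with the shut fingers. In the pictures the left flap reads about 2.5 rad (at its stop) and the right about 2.3 rad.
- **Cap:** I gripped the wide black cap in the robot-side cell and pressed until it bottomed: 5.7 mm of travel and about 20 N. I then turned it 63° anticlockwise, still pressed with about 16 N, and lifted it off with no resistance.
- **Last checks:** The cap's outline matches a level cap, with its underside about 10 cm above the neck rim. The foil-sealed mouth is visible, and its centre lies within about 1 mm of the cap's axis. The last camera views show both jugs still in the carton. I did not separately check the loose things on the bench, but nothing in the pictures looked shifted.
- **One check that fell short:** The wrist force read about 56 N for a moment when the left flap reached its stop. That was at the shut fingertips, not the gripper body, and below the 120 N wrist limit; I backed off at once.

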